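# Move a row of optics to the other carrier in reverse order

## Robot

A 6-joint arm with a two-finger parallel gripper is mounted at the origin on a cart in front of the work surface, level with it; the furniture and walls round the work are solid. World frame = base frame: x ahead of the robot, y to its left, z up, the work surface at z = 0. Lengths are in m, angles in rad, forces in N, time in s.
With the tool pointing down it reaches from about 0.275 to 0.75 m from the base axis. Payload 10.2 kg.
Tool frame: the origin (TCP) lies at the very end of the fingers, on their centre line; the grasp point (between the pads) lies 19 mm behind it; z points along the fingers, y is the direction in which the jaws open and shut (so a half turn about z gives the same grasp; the last joint's range is limited). The gripper opens to 85 mm and grips with 20 to 120 N. Pads are 22 mm wide; open, the fingers measure 114 mm over their backs; the gripper's body (76 mm by 85 mm) begins 54 mm behind the grasp point. The pads swing forward as they close: fully open they stand 13 mm farther back than shut.
Start: joints at [-0.223, 0.313, 1.498, -0, 1.331, -0.223], TCP at [0.525, -0, 0.231] pointing down, gripper open.
Joint ranges: [-2.94, 2.94], [-0.97, 2.17], [0.19, 2.56], [-1.23, 4.37], [0.02, 3.11], [-2.88, 2.88]. Speed limits (rad/s): [2.39, 2.39, 3.01, 3.14, 3.14, 3.14].

## Interface

Orientations are given as a unit quaternion [w, x, y, z].
In Python, from station import manip gives the robot as it stands.
- The arm moves only by the tool jog_arm, never from a script. Its argument "steps" is a list that holds one entry, the list of rows, each a list of 6 numbers: the shift along the tool's x, y, z scaled (see below), then the turn, a rotation vector about the tool's x, y, z scaled (see below). In form: [[[dx, dy, dz, ax, ay, az], ...]]. A call has 1 to 10 rows; each row shifts and turns the pose as measured when the row begins, along the tool's axes as they then stand; what a row does not reach is not made up. The controller multiplies each number of a shift by 4 cm and each number of a turn by 0.1 rad. A row lasts 1/8 s, in which the tool goes at most 62.5 mm and 10.7 degrees, less where a joint would pass 70% of its speed; a pose out of reach is approached as far as the arm can. A call with a number of a shift or a turn outside -1 to 1 is refused whole. A call with a gripper value outside its range is refused whole. "jaw" is the closure, from -1 (fully open) to 1 (shut), so that 0 is half open, set as the call begins (left out, the last holds). The fingers move at their own pace and stop on an object; "grip_force" is the grip in N (left out, the last holds). Time passes only in rows, so rows that do not move let the fingers close. It gives the time, the measured TCP pose, the force and the opening at its end, in the units of the state.
- manip.sense(): the state, without advancing time (a new reading comes with each control period).
- manip.camera(name): name is "scene" or "side" or "wrist"; returns a dict with "image" (480x640x3 uint8, red, green, blue), "fx", "fy", "cx", "cy" (pixels), "distortion" ([k1, k2, p1, p2, k3] as OpenCV has them; the pictures are not rectified), "position" and "attitude" of the camera in the world. Camera axes: x right, y down, z forward; pixel columns grow to the right and rows downward; lengths in m; the calibration is good to about 2 mm. A picture is of the moment at which its call begins. There is no depth.
- manip.hand_in(): hands the job in, once; it reports no verdict.
The state is a dict: "clock": time; "joints": joint angles; "qvel": joint speeds; "joint_torque": joint torques, N m; "tool_pos": TCP position; "tool_rot": TCP orientation; "force": force on the tool from outside, world axes, zero at the start; "ft_torque": the same for the moment, N m; "finger_gap": opening from 0.0 (shut) to 1.0 (fully open).
Only numpy, scipy, OpenCV 4.12 (cv2) and the standard library are available. Lean on these libraries where they do the work, as an engineer would, in place of code of your own. Each camera call takes 0.05 s, during which the arm holds its last target. There are 200 camera calls.

## Task

Move the four optics from the pale aluminium carrier, where each stands on a coloured pad, to the dark carrier with the white seats, one in the middle of each seat and in reverse order: what stood at the left end of the first row (seen from the robot) must stand at the right end of the new one, and so on. Set each down upright, any way round, do not let any of them topple, and let go of them all.

Things in the scene. Friction and masses are not known exactly. Their poses are not given: they have to be found in the camera images.
- lens: lens in a round black ring on a silver post with a round foot of 32 mm diameter; 66 mm high. Origin: centre of its underside, z up. The ring is 10 mm thick along the lens's own x (centred on x = 0), 30 mm wide along y, and spans heights 36 to 66 mm: grip it there across x
- mirror: mirror mount: square black plates with a round mirror, on a silver post with a foot; 70 mm high. Origin: on the underside, z up; the round foot, 32 mm wide, is centred at x = -4 mm. The pair of plates spans x = -16 to +5 mm (so its middle is at x = -5.5 mm), 40 mm along y, heights 30 to 70 mm: grip it there across x (21 mm)
- holder: black post holder: upright tube of 24 mm diameter on a flat foot 30 mm (x) by 50 mm (y) by 8 mm, with a small thumb screw on its y side; 60 mm high. Origin: centre of its underside, on the tube's axis, z up. Grip the tube across x, 30 mm or more above the underside
- post: plain bare steel post, a cylinder 12.6 mm in diameter and 75 mm high, standing loose. Origin: centre of its underside, z up. Grip it in its upper half from any side
- red_pad: red square pad, 56x58x3 mm, fixed on the pale aluminium carrier; the lens stands on it at the start, and the pad stays behind. Origin: centre of its underside (8 mm above the table)
- blue_pad: blue square pad, 56x58x3 mm, fixed on the pale aluminium carrier; the mirror mount stands on it at the start, and the pad stays behind. Origin: centre of its underside (8 mm above the table)
- yellow_pad: yellow square pad, 56x58x3 mm, fixed on the pale aluminium carrier; the post holder stands on it at the start, and the pad stays behind. Origin: centre of its underside (8 mm above the table)
- green_pad: green square pad, 56x58x3 mm, fixed on the pale aluminium carrier; the steel post stands on it at the start, and the pad stays behind. Origin: centre of its underside (8 mm above the table)
- old_carrier: pale aluminium carrier plate, 74x300x8 mm, fixed, bearing the four coloured pads: the optics start here. The nearer or the farther of the two. Origin: centre of its underside. x points away from the robot, y along the row to the robot's left (turned up to 0.15 rad). Places at y = +102, +34, -34, -102 mm, x = 0; their top is 11 mm above the origin. End cheeks 18 mm high
- new_carrier: dark grey carrier plate, 74x300x8 mm, fixed, with four white square seats, 56x58 mm, empty at the start: the optics end here. Origin: centre of its underside. x points away from the robot, y along the row to the robot's left (turned up to 0.15 rad). Places at y = +102, +34, -34, -102 mm, x = 0; their top is 11 mm above the origin. End cheeks 18 mm high
Not all that is in view belongs to the job. What is shaped like the holder but blue is not meant. Leave any blue look-alike of the lens alone.

How it is judged:
At the end, for the whole second after the job is handed in: Each optic stands upright (within 0.1 rad), at rest and released on the dark carrier, its origin within 14 mm of the middle of a seat along each carrier axis; the one whose pad lies at y = +102, +34, -34 or -102 mm of the pale carrier is at -102, -34, +34 or +102 mm of the dark one (((y of red_pad in the frame of old_carrier between 0.082 and 0.122 m and y of lens in the frame of new_carrier between -0.116 and -0.088 m) or (y of red_pad in the frame of old_carrier between 0.014 and 0.054 m and y of lens in the frame of new_carrier between -0.048 and -0.02 m) or (y of red_pad in the frame of old_carrier between -0.054 and -0.014 m and y of lens in the frame of new_carrier between 0.02 and 0.048 m) or (y of red_pad in the frame of old_carrier between -0.122 and -0.082 m and y of lens in the frame of new_carrier between 0.088 and 0.116 m)) and x of lens in the frame of new_carrier between -0.014 and 0.014 m and z of lens in the frame of new_carrier between 0.007 and 0.015 m and angle between each of lens, mirror, holder, post's own z axis and vertical below 0.1 rad and linear speed of each of lens, mirror, holder, post below 0.02 m/s and ((y of blue_pad in the frame of old_carrier between 0.082 and 0.122 m and y of mirror in the frame of new_carrier between -0.116 and -0.088 m) or (y of blue_pad in the frame of old_carrier between 0.014 and 0.054 m and y of mirror in the frame of new_carrier between -0.048 and -0.02 m) or (y of blue_pad in the frame of old_carrier between -0.054 and -0.014 m and y of mirror in the frame of new_carrier between 0.02 and 0.048 m) or (y of blue_pad in the frame of old_carrier between -0.122 and -0.082 m and y of mirror in the frame of new_carrier between 0.088 and 0.116 m)) and x of mirror in the frame of new_carrier between -0.014 and 0.014 m and z of mirror in the frame of new_carrier between 0.007 and 0.015 m and ((y of yellow_pad in the frame of old_carrier between 0.082 and 0.122 m and y of holder in the frame of new_carrier between -0.116 and -0.088 m) or (y of yellow_pad in the frame of old_carrier between 0.014 and 0.054 m and y of holder in the frame of new_carrier between -0.048 and -0.02 m) or (y of yellow_pad in the frame of old_carrier between -0.054 and -0.014 m and y of holder in the frame of new_carrier between 0.02 and 0.048 m) or (y of yellow_pad in the frame of old_carrier between -0.122 and -0.082 m and y of holder in the frame of new_carrier between 0.088 and 0.116 m)) and x of holder in the frame of new_carrier between -0.014 and 0.014 m and z of holder in the frame of new_carrier between 0.007 and 0.015 m and ((y of green_pad in the frame of old_carrier between 0.082 and 0.122 m and y of post in the frame of new_carrier between -0.116 and -0.088 m) or (y of green_pad in the frame of old_carrier between 0.014 and 0.054 m and y of post in the frame of new_carrier between -0.048 and -0.02 m) or (y of green_pad in the frame of old_carrier between -0.054 and -0.014 m and y of post in the frame of new_carrier between 0.02 and 0.048 m) or (y of green_pad in the frame of old_carrier between -0.122 and -0.082 m and y of post in the frame of new_carrier between 0.088 and 0.116 m)) and x of post in the frame of new_carrier between -0.014 and 0.014 m and z of post in the frame of new_carrier between 0.007 and 0.015 m); the robot touches nothing.
It fails at once if the lens topples (angle between lens's own z axis and vertical above 0.7 rad).
It fails at once if the mirror topples (angle between mirror's own z axis and vertical above 0.7 rad).
It fails at once if the holder topples (angle between holder's own z axis and vertical above 0.7 rad).
It fails at once if the post topples (angle between post's own z axis and vertical above 0.7 rad).
It also fails if it takes over 102 s, if anything falls off the work surface, if the arm or the gripper's body presses on something with over 40 N, if the wrist force passes 120 N, or if a joint passes its speed limit or range.

## Working session

There is one attempt and no reset: what is moved stays moved. The work goes in short steps, Python scripts to look and compute and a tool call to move; the robot and the scene stay as the last step left them, time stands still between calls to the robot, and variables do not carry over. Pictures are saved under pics/ and viewed, about 12 in all and at most 16, crops included, and the job is handed in when it is done.

Besides the shell and the picture viewer there is one more tool, called as a command line: name --argument value ..., lists and objects as JSON in quotes. jog_arm: Moves the arm, as the interface text tells. Its arguments: {"type":"object","properties":{"steps":{"type":"array","items":{"type":"array","items":{"type":"array","items":{"type":"number"}}}},"jaw":{"type":"number"},"grip_force":{"type":"number"}},"required":["steps"]}

```bash
mkdir -p pics; ls; cat > h.py <<'E'
import numpy as np, cv2
from scipy.spatial.transform import Rotation as R
from station import manip
def rot(q): return R.from_quat([q[1],q[2],q[3],q[0]])
def snap(name,fn=None):
    c=manip.camera(name); 
    if fn: cv2.imwrite('pics/'+fn,c['image'][:,:,::-1])
    return c
def att(c):
    a=np.array(c['attitude'],float)
    return a if a.shape==(3,3) else rot(a).as_matrix()
def ray(c,uv):
    K=np.array([[c['fx'],0,c['cx']],[0,c['fy'],c['cy']],[0,0,1.]])
    p=cv2.undistortPoints(np.array(uv,float).reshape(-1,1,2),K,np.array(c['distortion'],float)).reshape(-1,2)
    return np.c_[p,np.ones(len(p))]@att(c).T
def plane(c,uv,z):
    d=ray(c,uv);o=np.array(c['position']);return o+d*((z-o[2])/d[:,2])[:,None]
def proj(c,P):
    K=np.array([[c['fx'],0,c['cx']],[0,c['fy'],c['cy']],[0,0,1.]])
    Rm=att(c).T
    return cv2.projectPoints(np.array(P,float).reshape(-1,3),cv2.Rodrigues(Rm)[0],-Rm@np.array(c['position']),K,np.array(c['distortion'],float))[0].reshape(-1,2)
E
python3 - <<'E'
from h import *
print(manip.sense())
for n in ['scene','side','wrist']:
    c=snap(n,n+'0.png'); print(n,c['position'],c['attitude'],c['fx'])
E
```

```text
pics
{'clock': 0.0, 'joints': array([-2.23388087e-01,  3.13422971e-01,  1.49843150e+00,  1.30153851e-05,
        1.33099813e+00, -2.23362449e-01]), 'qvel': array([-0.0009094 ,  0.00145385, -0.00028531,  0.00066779,  0.00133001,
       -0.0001455 ]), 'joint_torque': array([-5.78409599e-04, -4.12261176e+01, -2.59742296e+01, -3.58453699e-04,
        4.11797926e-03, -1.23038126e-05]), 'tool_pos': array([5.24745541e-01, 5.52063075e-05, 2.30751007e-01]), 'tool_rot': array([-5.36440340e-04,  7.07116801e-01,  7.07096480e-01, -3.30365178e-04]), 'force': array([ 0.48185653, -0.49476733, -0.3808762 ]), 'ft_torque': array([ 0.00282235,  0.02266001, -0.00369571]), 'finger_gap': 1.004805001528875}
scene [ 0.04366981 -0.33062223  0.68843139] [-0.31546469  0.80301771 -0.4734598   0.17742719] 463.6985287538839
side [0.22106504 0.62813935 0.40432095] [ 0.13052945 -0.18624174  0.82349668 -0.51973965] 462.2478181402187
wrist [0.52479697 0.07900526 0.37314834] [ 1.54144678e-01  9.88048069e-01 -2.84249877e-04 -5.91982404e-04] 347.17621571060806
```

View pics/scene0.png

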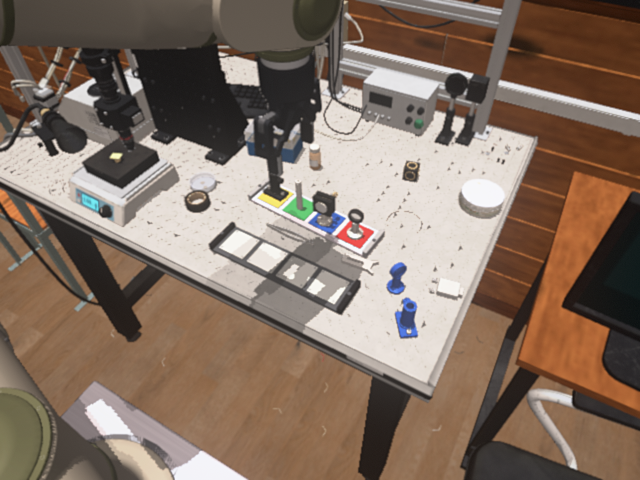

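View pics/side0.png

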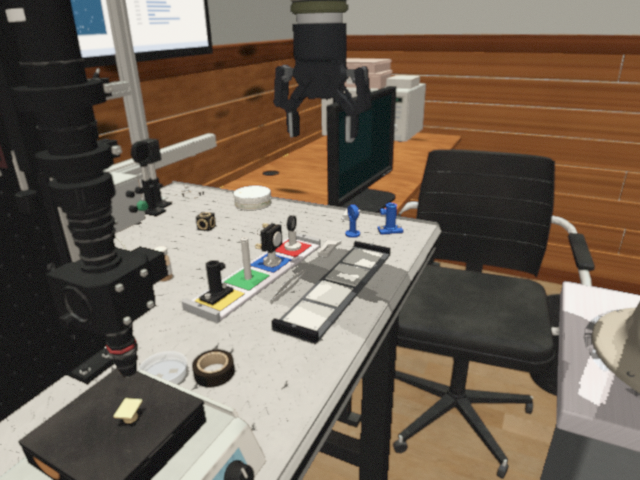

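View pics/wrist0.png

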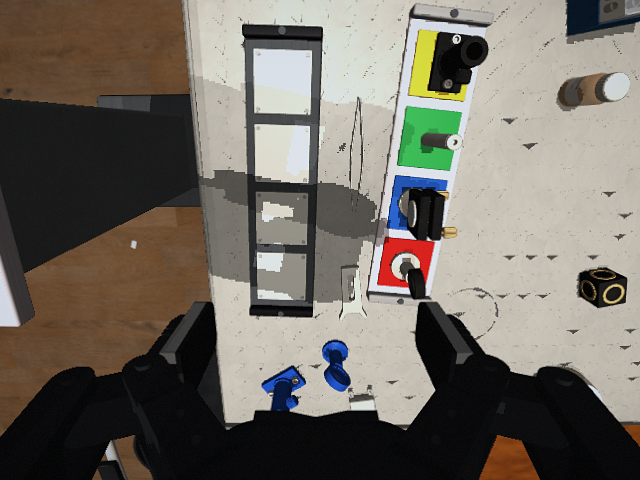

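The wrist view shows the white seats at x≈282 (rows 80, 153, 218, 275) and the pads yellow (440,65), green (428,138), blue (418,210), red (406,268). The row from the robot's left is holder, post, mirror, lens. Possible confusions are the blue holder (283,385) and blue lens (336,365), which are off the carrier and blue, so not wanted. The chosen black holder is at (460,60) and the lens at (410,275).

```bash
cat >> h.py <<'E'
def pads(c,minA=400):
    hsv=cv2.cvtColor(c['image'],cv2.COLOR_RGB2HSV); out={}
    for n,(a,b) in dict(red=(0,8),yellow=(22,34),green=(50,75),blue=(105,118)).items():
        m=cv2.inRange(hsv,(a,150,60),(b,255,255)); 
        if n=='red': m|=cv2.inRange(hsv,(172,150,60),(180,255,255))
        if c['image'].shape[0]==480: m[300:]=0
        cs=cv2.findContours(m,cv2.RETR_EXTERNAL,cv2.CHAIN_APPROX_NONE)[0]
        if not cs: continue
        k=max(cs,key=cv2.contourArea)
        w=plane(c,k.reshape(-1,2),0.011)[:,:2]
        r=cv2.minAreaRect((w*1000).astype(np.float32)); out[n]=r
    return out
E
python3 - <<'E'
from h import *
c=snap('wrist')
for n,r in pads(c).items(): print(n,np.round(r[0],1),np.round(r[1],1),round(r[2],1))
# seats/dark carrier: corners by hand in image for check
g=cv2.cvtColor(c['image'],cv2.COLOR_RGB2GRAY)
m=cv2.inRange(c['image'],(0,0,0),(95,95,95));m[:20]=0;m[320:]=0;m[:,:235]=0;m[:,330:]=0
m=cv2.morphologyEx(m,cv2.MORPH_CLOSE,np.ones((3,3)))
k=max(cv2.findContours(m,0,1)[0],key=cv2.contourArea)
r=cv2.minAreaRect((plane(c,k.reshape(-1,2),0.008)[:,:2]*1000).astype(np.float32));print('dark',r)
# seat corners hand estimate
P=plane(c,[[252,48],[312,48],[313,114],[253,115],[256,251],[306,252],[307,302],[257,302]],0.011);print(np.round(P[:,:2]*1000,1))
im=c['image']
a=cv2.resize(im[10:310,370:500],None,fx=2,fy=2,interpolation=cv2.INTER_CUBIC);b=cv2.resize(im[10:330,235:330],None,fx=1.875,fy=1.875)
cv2.imwrite('pics/crop1.png',np.hstack([a,b[:600]])[:,:,::-1])
E
```

```text
red [624.6 -65.8] [57.4 55.1] 84.4
yellow [644.6 135.8] [57.6 55. ] 84.8
green [638.   68.4] [57.3 55.5] 84.5
blue [631.3   1.2] [57.2 55.1] 84.2
dark ((488.31951904296875, 18.478012084960938), (100.63528442382812, 307.6513977050781), 0.6230171322822571)
[[ 464.8  151. ]
 [ 521.2  150.8]
 [ 522.    91.8]
 [ 462.7   91.1]
 [ 458.3  -51.6]
 [ 513.8  -52.8]
 [ 514.4 -114.8]
 [ 456.1 -114.8]]
```

View pics/crop1.png

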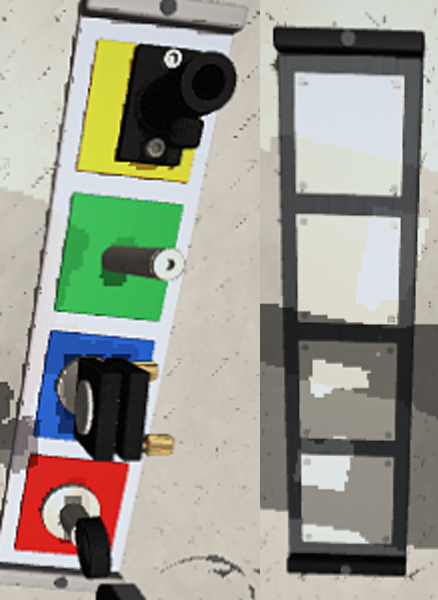

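The crop confirms the black holder on yellow, steel post on green, mirror mount on blue and lens on red. Pad spacing is 67.5 mm (68 expected) and the seat spacing also agrees. Next I move over the row for a cleaner look.

jog_arm --steps '[[[-0.67,0.875,0,0,0,0],[-0.67,0.875,0,0,0,0],[-0.67,0.875,0,0,0,0],[0,0,0,0,0,0],[0,0,0,0,0,0]]]'

```text
clock: 0.82
tool_pos: [0.632, -0.0819, 0.2295]
tool_rot: [-0.002, 0.707, 0.707, -0.001]
force: [-0.0, 0.6, -1.2]
finger_gap: 1.005
```

```bash
python3 - <<'E'
from h import *
s=manip.sense();print(s['clock'],s['tool_pos'],s['tool_rot'])
c=snap('wrist'); print(c['position'])
np.savez('w1.npz',**c)
for n,r in pads(c).items(): print(n,np.round(r[0],1),np.round(r[1],1),round(r[2],1))
cv2.imwrite('pics/w1.png',cv2.resize(c['image'][0:400,180:520],None,fx=1.5,fy=1.5,interpolation=cv2.INTER_CUBIC)[:,:,::-1])
E
```

```text
0.825 [ 0.63201563 -0.08193776  0.22947824] [-1.52611250e-03  7.06741351e-01  7.07470077e-01 -6.50333995e-04]
[ 0.63224197 -0.00311583  0.37189963]
red [625.3 -66.5] [57.6 55.6] 84.4
yellow [649.2 106.8] [40.8  3.2] 0.1
green [638.5  68.1] [57.3 54.7] 84.1
blue [632.    0.7] [57.1 55.3] 84.5
```

View pics/w1.png

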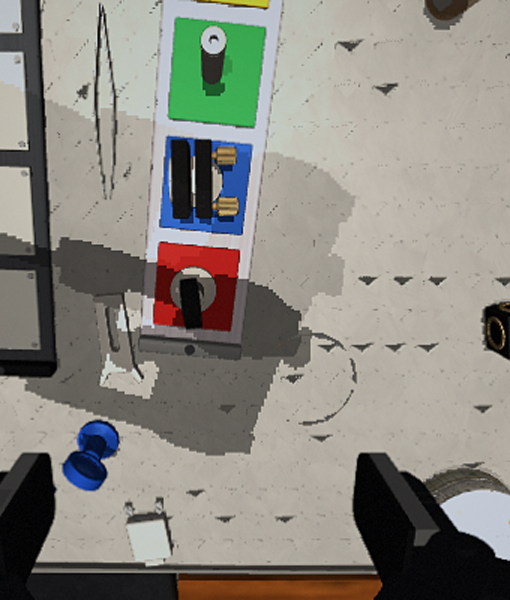

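Now the mirror plates (crop x 172–213, rows 137–217) are square to the view, with the knobs on the far side. The lens ring at (191,303) is slightly turned, and the post top is at (213,38). I compute positions.

```bash
python3 - <<'E'
from h import *
c=dict(np.load('w1.npz'))
f=lambda p:[180+p[0]/1.5,p[1]/1.5]
for n,p,z in [('post top',(213,38),.086),('post base',(212,80),.011),('mir tl',(172,139),.081),('mir tr',(213,139),.081),('mir bl',(174,217),.081),('mir br',(212,216),.081),('lens foot',(192,288),.013),('lens t',(191,280),.062),('lens b',(197,326),.062),('ringTL',(180,282),.062),('ringTR',(198,278),.062)]:
    print(n,np.round(plane(c,[f(p)],z)[0,:2]*1000,1))
E
```

```text
post top [636.1  68.9]
post base [636.6  64.2]
mir tl [615.1  23.3]
mir tr [636.4  23.3]
mir bl [615.5 -16.1]
mir br [636.1 -15.6]
lens foot [623.3 -66.9]
lens t [624.  -53.4]
lens b [627.5 -81.7]
ringTL [617.4 -54.6]
ringTR [628.1 -52.2]
```

jog_arm --steps '[[[0.19,-0.08,0,0,0,-0.6],[0.19,-0.08,0,0,0,-0.6],[0,0,0.8,0,0,0],[0,0,1,0,0,0],[0,0,1,0,0,0],[0,0,0.5,0,0,0],[0,0,0,0,0,0]]]'

```text
clock: 1.75
tool_pos: [0.6214, -0.0612, 0.0983]
tool_rot: [0.0, 0.66, 0.752, 0.0]
force: [0.1, 0.2, 0.5]
finger_gap: 0.997
```

```bash
cat > go.py <<'E'
import sys
from h import *
def go(x,y,z,yaw):
    s=manip.sense();Rm=rot(s['tool_rot'])
    des=R.from_euler('z',yaw)*R.from_quat([2**-.5,2**-.5,0,0])
    d=Rm.inv().apply(np.array([x,y,z])-s['tool_pos'])/.04
    r=(Rm.inv()*des).as_rotvec()/.1
    print('clock',round(s['clock'],2),'pos',np.round(s['tool_pos']*1000,1),'F',np.round(s['force'],1),'gap',round(s['finger_gap'],3))
    print('rows total: shift',np.round(d,2),'turn',np.round(r,2))
if __name__=='__main__': go(*map(float,sys.argv[1:]))
E
python3 go.py .6255 -.067 .043 .12
python3 - <<'E'
from h import *
snap('side','s1.png');c=snap('wrist','w2.png')
E
```

```text
clock 1.75 pos [621.4 -61.2  98.3] F [0.1 0.2 0.5] gap 0.997
rows total: shift [-0.16  0.08  1.38] turn [ 0.01 -0.    0.1 ]
```

View pics/w2.png

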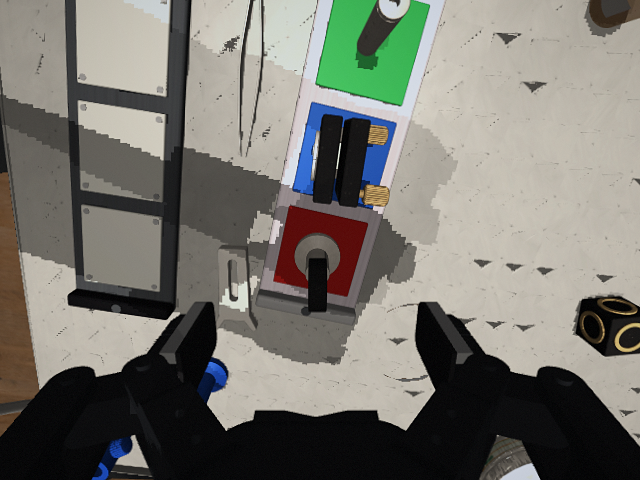

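The ring (px 317) lies midway between the fingers (inner edges 215 and 418) and square to them. I go down and grip.

jog_arm --steps '[[[-0.1,0.05,0.6,0,0,0],[-0.06,0.03,0.5,0,0,0],[0,0,0.25,0,0,0],[0,0,0,0,0,0]]]'

```text
clock: 2.35
tool_pos: [0.6289, -0.0679, 0.0492]
tool_rot: [0.005, 0.659, 0.752, 0.003]
force: [0.0, 0.0, -0.5]
finger_gap: 1.002
```

jog_arm --steps '[[[0,0,0,0,0,0],[0,0,0,0,0,0],[0,0,0,0,0,0],[0,0,0,0,0,0],[0,0,0,0,0,0],[0,0,0,0,0,0],[0,0,0,0,0,0],[0,0,0,0,0,0]]]' --jaw 1 --grip_force 30

```text
clock: 3.35
tool_pos: [0.6296, -0.0679, 0.051]
tool_rot: [0.006, 0.659, 0.752, 0.003]
force: [1.2, 0.2, -0.8]
finger_gap: 0.105
```

```bash
python3 go.py .6255 -.067 .043 .12
```

```text
clock 3.35 pos [629.6 -67.9  51. ] F [ 1.2  0.2 -0.8] gap 0.105
rows total: shift [ 0.04 -0.1   0.2 ] turn [0.14 0.05 0.11]
```

jog_arm --steps '[[[0,0,-0.4,0,0,0],[0,0,-0.8,0.07,0.02,0],[0,0,-0.9,0.07,0.02,0],[0,0,-0.7,0,0,0.3],[0,0,0,0,0,0.4]]]'

```text
clock: 3.98
tool_pos: [0.629, -0.0677, 0.1718]
tool_rot: [0.002, 0.686, 0.728, 0.0]
force: [-0.3, 0.3, -1.1]
finger_gap: 0.108
```

```bash
python3 go.py .4927 .1207 .155 -.035
```

```text
clock 3.98 pos [629.  -67.7 171.8] F [-0.3  0.3 -1.1] gap 0.108
rows total: shift [ 4.9  -3.12  0.4 ] turn [0.03 0.03 0.94]
```

jog_arm --steps '[[[0.4,-0.3,0,0,0,0.4],[0.8,-0.5,0,0,0,0.5],[0.9,-0.5,0,0,0,0],[0.9,-0.5,0,0,0,0],[0.9,-0.5,0.1,0,0,0],[0.6,-0.4,0.1,0,0,0],[0.3,-0.2,0.1,0,0,0],[0,0,0,0,0,0]]]'

```text
clock: 4.97
tool_pos: [0.5148, 0.1308, 0.1677]
tool_rot: [0.007, 0.719, 0.694, 0.004]
force: [0.6, -0.8, 0.4]
finger_gap: 0.11
```

```bash
python3 go.py .4927 .1207 .053 -.035
```

```text
clock 4.97 pos [514.8 130.8 167.7] F [ 0.6 -0.8  0.4] gap 0.11
rows total: shift [-0.26 -0.59  2.86] turn [ 0.16  0.03 -0.  ]
```

jog_arm --steps '[[[-0.13,-0.3,0.3,0.08,0.02,0],[-0.13,-0.29,0.6,0.08,0,0],[0,0,0.7,0,0,0],[0,0,0.4,0,0,0],[0,0,0.2,0,0,0],[0,0,0,0,0,0]]]'

```text
clock: 5.72
tool_pos: [0.4959, 0.1154, 0.0796]
tool_rot: [0.003, 0.722, 0.692, 0.001]
force: [-0.2, -0.3, -0.6]
finger_gap: 0.109
```

```bash
python3 go.py .4927 .1207 .0515 -.035; python3 - <<'E'
from h import *
snap('side','s2.png');c=snap('wrist')
cv2.imwrite('pics/w3.png',c['image'][:,:,::-1])
E
```

```text
clock 5.72 pos [495.9 115.4  79.6] F [-0.2 -0.3 -0.6] gap 0.109
rows total: shift [ 0.13 -0.09  0.7 ] turn [ 0.06  0.02 -0.06]
```

View pics/w3.png

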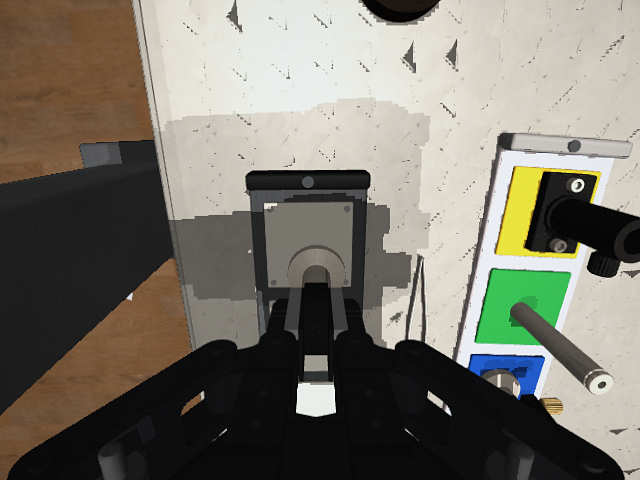

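The lens hangs upright above the left seat (seat corners (265,203) and (352,203)). I check the seat edge against my estimate and fold that into the descent.

```bash
python3 - <<'E'
from h import *
c=manip.camera('wrist');print(np.round(plane(c,[[265,203],[352,203],[268,287],[356,287]],.011)*1000,1))
E
```

```text
[[466.5 151.1  11. ]
 [520.4 148.7  11. ]
 [463.6  93.9  11. ]
 [522.5  91.2  11. ]]
```

jog_arm --steps '[[[0.07,-0.05,0.2,0.06,0,0],[0.06,-0.04,0.2,0,0,0],[0,0,0.12,0,0,0],[0,0,0.08,0,0,0],[0,0,0,0,0,0]]]'

```text
clock: 6.5
tool_pos: [0.4927, 0.1217, 0.0552]
tool_rot: [0.002, 0.721, 0.693, -0.0]
force: [0.4, -0.1, -0.9]
finger_gap: 0.106
```

```bash
python3 go.py .4927 .1207 .0515 -.035
```

```text
clock 6.5 pos [492.7 121.7  55.2] F [ 0.4 -0.1 -0.9] gap 0.106
rows total: shift [-0.02  0.    0.09] turn [ 0.02  0.02 -0.05]
```

jog_arm --steps '[[[0,0,0.05,0,0,0],[0,0,0.05,0,0,0],[0,0,0.03,0,0,0],[0,0,0,0,0,0]]]'

```text
clock: 7.0
tool_pos: [0.4933, 0.1216, 0.0507]
tool_rot: [0.002, 0.721, 0.693, 0.001]
force: [0.2, 0.2, -1.4]
finger_gap: 0.115
```

jog_arm --steps '[[[0,0,0.04,0,0,0],[0,0,0.03,0,0,0],[0,0,0,0,0,0]]]'

```text
clock: 7.38
tool_pos: [0.4938, 0.1218, 0.0508]
tool_rot: [0.003, 0.721, 0.693, 0.001]
force: [0.0, -0.6, -0.8]
finger_gap: 0.108
```

jog_arm --steps '[[[0,0,0.1,0,0,0],[0,0,0,0,0,0]]]'

```text
clock: 7.62
tool_pos: [0.4954, 0.122, 0.0509]
tool_rot: [0.004, 0.721, 0.693, 0.003]
force: [-0.2, 0.4, -1.0]
finger_gap: 0.11
```

```bash
python3 - <<'E'
from h import *
print(manip.sense()['force'],manip.sense()['joint_torque'])
c=manip.camera('side')
u=proj(c,[[.493,.121,.011]])[0];print(u)
x,y=map(int,u);im=c['image'][max(0,y-90):y+40,max(0,x-80):x+80]
cv2.imwrite('pics/s3.png',cv2.resize(im,None,fx=4,fy=4,interpolation=cv2.INTER_CUBIC)[:,:,::-1])
E
```

```text
[-0.15238151  0.35533429 -1.00017143] [ 8.12525838e-02 -4.46198273e+01 -2.03487611e+01 -5.90823765e-03
  8.88913823e-02  7.89043224e-04]
[308.1177875  314.24390792]
```

View pics/s3.png

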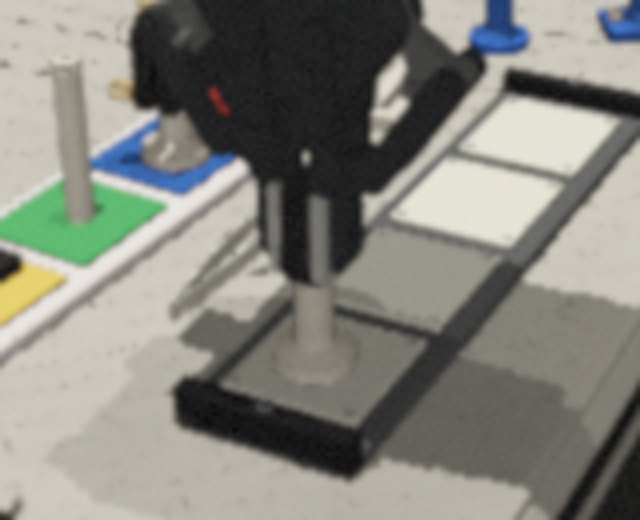

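jog_arm --steps '[[[0,0,0.08,0,0,0]]]'

```text
clock: 7.8
tool_pos: [0.4959, 0.1221, 0.05]
tool_rot: [0.005, 0.721, 0.693, 0.003]
force: [-17.7, -0.9, 55.5]
finger_gap: 0.109
```

Contact confirmed (55 N while pressing). I release and lift.

jog_arm --steps '[[[0,0,-0.02,0,0,0],[0,0,0,0,0,0]]]'

```text
clock: 8.05
tool_pos: [0.4959, 0.1221, 0.0507]
tool_rot: [0.005, 0.721, 0.693, 0.003]
force: [-0.5, -0.6, -0.8]
finger_gap: 0.104
```

jog_arm --steps '[[[0,0,0,0,0,0],[0,0,0,0,0,0],[0,0,0,0,0,0],[0,0,0,0,0,0],[0,0,0,0,0,0],[0,0,0,0,0,0]]]' --jaw -1

```text
clock: 8.8
tool_pos: [0.4955, 0.122, 0.0495]
tool_rot: [0.004, 0.721, 0.693, 0.003]
force: [0.6, 0.9, 0.1]
finger_gap: 1.001
```

jog_arm --steps '[[[0,0,-0.4,0,0,0],[0,0,-0.8,0.07,0.02,0],[0,0,-0.8,0.07,0,0],[0,0,-0.5,0,0,0],[0,0,0,0,0,0]]]'

```text
clock: 9.43
tool_pos: [0.4954, 0.1222, 0.1569]
tool_rot: [-0.001, 0.721, 0.693, -0.0]
force: [0.3, 0.3, -0.1]
finger_gap: 1.0
```

```bash
python3 go.py .6258 .0037 .155 0; python3 - <<'E'
from h import *
c=snap('wrist','w4.png')
E
```

```text
clock 9.43 pos [495.4 122.2 156.9] F [ 0.3  0.3 -0.1] gap 1.0
rows total: shift [-2.83  3.37  0.04] turn [-0.02 -0.   -0.39]
```

View pics/w4.png

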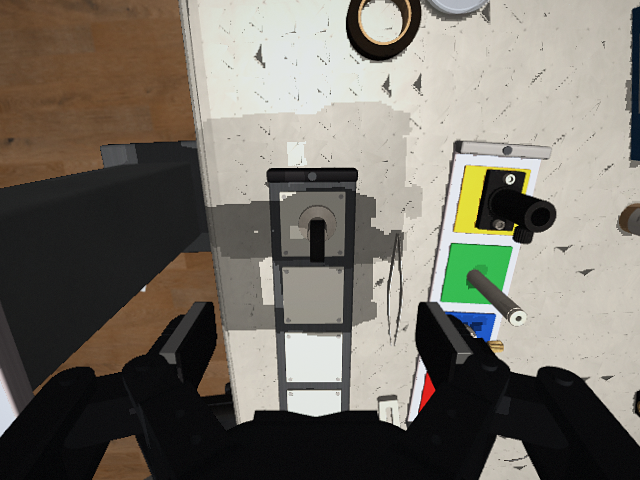

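The lens stands upright in the left seat (foot (318,220), seat centre about (312,225), about 5 mm off). Next is the mirror.

jog_arm --steps '[[[-0.4,0.5,0,0,0,-0.2],[-0.8,0.9,0,0,0,-0.2],[-0.8,0.9,0,0,0,0],[-0.5,0.6,0,0,0,0],[-0.2,0.3,0,0,0,0],[0,0,0,0,0,0]]]'

```text
clock: 10.22
tool_pos: [0.6227, 0.01, 0.1488]
tool_rot: [-0.005, 0.706, 0.708, -0.004]
force: [0.2, -0.1, 0.2]
finger_gap: 0.994
```

```bash
python3 go.py .6258 .0037 .043 0
```

```text
clock 10.22 pos [622.7  10.  148.8] F [ 0.2 -0.1  0.2] gap 0.994
rows total: shift [-0.16  0.11  2.64] turn [-0.13 -0.02  0.03]
```

jog_arm --steps '[[[-0.1,0.06,0.4,-0.08,0,0],[-0.06,0.05,0.8,-0.05,0,0],[0,0,0.7,0,0,0],[0,0,0.4,0,0,0],[0,0,0.1,0,0,0],[0,0,0,0,0,0]]]'

```text
clock: 10.98
tool_pos: [0.6238, 0.0066, 0.0493]
tool_rot: [-0.002, 0.705, 0.709, 0.0]
force: [-0.0, 0.4, 0.4]
finger_gap: 0.996
```

```bash
python3 go.py .6258 .0037 .043 0
```

```text
clock 10.97 pos [623.8   6.6  49.3] F [-0.   0.4  0.4] gap 0.996
rows total: shift [-0.07  0.05  0.16] turn [-0.03 -0.03  0.05]
```

```bash
python3 - <<'E'
from h import *
c=manip.camera('wrist');a=c['image'][180:480,120:520]
c=manip.camera('scene');u=proj(c,[[.626,.004,.06]])[0];x,y=map(int,u)
b=cv2.resize(c['image'][y-38:y+37,x-50:x+50],(400,300),interpolation=cv2.INTER_CUBIC)
cv2.imwrite('pics/m1.png',np.hstack([a,b])[:,:,::-1])
E
```

```text
(no output)
```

View pics/m1.png

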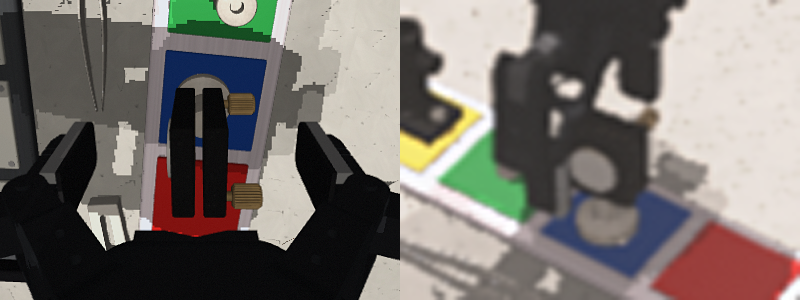

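Two knobs stick out of the far side. I triangulate their heights before choosing the finger height.

```bash
python3 - <<'E'
from h import *
c1=dict(np.load('w1.npz'));c2=manip.camera('wrist')
for n,p,q in [('A',(227,155),(362,283)),('B',(228,207),(367,375))]:
    d1=ray(c1,[[180+p[0]/1.5,p[1]/1.5]])[0];d2=ray(c2,[q])[0]
    o1,o2=np.array(c1['position']),np.array(c2['position'])
    s=np.linalg.lstsq(np.c_[d1,-d2],o2-o1,rcond=None)[0]
    print(n,np.round((o1+s[0]*d1)*1000,1),np.round((o2+s[1]*d2)*1000,1))
E
```

```text
A [645.1  17.6  46.9] [645.1  17.6  46.9]
B [644.9 -11.   74.2] [645.1 -11.   74.2]
```

Knob A is low on the +y side (z≈47 mm, up to about 52) and knob B is high on the −y side. Gripping slightly to +y with the tip at z≈54 mm clears both.

jog_arm --steps '[[[0.05,0.05,-0.14,0,0,0.04],[0,0,0,0,0,0],[0,0,0,0,0,0]]]'

```text
clock: 11.5
tool_pos: [0.6269, 0.0085, 0.0571]
tool_rot: [-0.001, 0.707, 0.707, 0.001]
force: [-0.2, -1.0, 0.0]
finger_gap: 1.0
```

```bash
python3 go.py .6258 .008 .054 0
```

```text
clock 11.5 pos [626.9   8.5  57.1] F [-0.2 -1.   0. ] gap 1.0
rows total: shift [-0.01 -0.03  0.08] turn [ 0.01 -0.02  0.01]
```

jog_arm --steps '[[[0,-0.02,0.07,0,0,0],[0,0,0,0,0,0],[0,0,0,0,0,0]]]'

```text
clock: 11.88
tool_pos: [0.6259, 0.0085, 0.054]
tool_rot: [-0.001, 0.707, 0.707, 0.001]
force: [-0.0, -0.3, -0.4]
finger_gap: 0.999
```

jog_arm --steps '[[[0,0,0,0,0,0],[0,0,0,0,0,0],[0,0,0,0,0,0],[0,0,0,0,0,0],[0,0,0,0,0,0],[0,0,0,0,0,0],[0,0,0,0,0,0]]]' --jaw 1 --grip_force 45

```text
clock: 12.75
tool_pos: [0.626, 0.0084, 0.054]
tool_rot: [-0.001, 0.707, 0.707, 0.001]
force: [-1.0, 0.5, -0.4]
finger_gap: 0.246
```

jog_arm --steps '[[[0,0,-0.3,0,0,0],[0,0,-0.8,0,0,0],[0,0,-0.9,0,0,0],[0,0,-0.6,0,0,0],[0,0,0,0,0,0]]]'

```text
clock: 13.38
tool_pos: [0.6256, 0.0082, 0.1631]
tool_rot: [-0.001, 0.707, 0.707, 0.001]
force: [0.3, 0.1, -2.0]
finger_gap: 0.245
```

```bash
python3 go.py .4909 .058 .155 -.035
```

```text
clock 13.38 pos [625.6   8.2 163.1] F [ 0.3  0.1 -2. ] gap 0.245
rows total: shift [ 1.25 -3.37  0.21] turn [ 0.   -0.02  0.36]
```

jog_arm --steps '[[[0.2,-0.4,0,0,0,0.2],[0.3,-0.8,0,0,0,0.16],[0.3,-0.8,0,0,0,0],[0.2,-0.7,0,0,0,0],[0.1,-0.3,0,0,0,0],[0,0,0,0,0,0]]]'

```text
clock: 14.12
tool_pos: [0.5, 0.0571, 0.1574]
tool_rot: [-0.005, 0.72, 0.694, -0.002]
force: [-0.0, -1.2, 0.4]
finger_gap: 0.247
```

```bash
python3 go.py .493 .058 .054 -.035
```

```text
clock 14.12 pos [500.   57.1 157.4] F [-0.  -1.2  0.4] gap 0.247
rows total: shift [ 0.01 -0.15  2.59] turn [-0.09 -0.03 -0.02]
```

jog_arm --steps '[[[0,-0.09,0.4,-0.06,0,0],[0,-0.07,0.7,-0.03,0,0],[0,0,0.7,0,0,0],[0,0,0.4,0,0,0],[0,0,0.1,0,0,0],[0,0,0,0,0,0]]]'

```text
clock: 14.88
tool_pos: [0.4954, 0.0562, 0.0606]
tool_rot: [-0.002, 0.72, 0.694, 0.001]
force: [0.3, 0.5, -2.0]
finger_gap: 0.244
```

```bash
python3 go.py .493 .058 .054 -.035
```

```text
clock 14.88 pos [495.4  56.2  60.6] F [ 0.3  0.5 -2. ] gap 0.244
rows total: shift [ 0.04 -0.06  0.17] turn [-0.01 -0.03 -0.03]
```

jog_arm --steps '[[[0.04,-0.06,0.08,0,0,0],[0,0,0.06,0,0,0],[0,0,0.05,0,0,0]]]'

```text
clock: 15.25
tool_pos: [0.4939, 0.0579, 0.0539]
tool_rot: [-0.0, 0.72, 0.693, 0.002]
force: [-2.4, 0.7, 11.7]
finger_gap: 0.241
```

```bash
python3 go.py .493 .058 .054 -.035
```

```text
clock 15.25 pos [493.9  57.9  53.9] F [-2.4  0.7 11.7] gap 0.241
rows total: shift [ 0.   -0.02 -0.  ] turn [ 0.02 -0.03 -0.03]
```

Seated (11.7 N contact). I release, lift and head for the post.

jog_arm --steps '[[[0,0,0,0,0,0],[0,0,0,0,0,0],[0,0,0,0,0,0],[0,0,0,0,0,0],[0,0,0,0,0,0],[0,0,0,0,0,0],[0,0,0,0,0,0]]]' --jaw -1

```text
clock: 16.12
tool_pos: [0.4944, 0.0578, 0.0545]
tool_rot: [0.0, 0.72, 0.694, 0.002]
force: [-0.3, -0.1, 0.3]
finger_gap: 1.001
```

jog_arm --steps '[[[0,0,-0.3,0,0,0],[0,0,-0.8,0,0,0],[0,0,-0.9,0,0,0],[0,0,-0.6,0,0,0],[0,0,0,0,0,0]]]'

```text
clock: 16.75
tool_pos: [0.4942, 0.0575, 0.1647]
tool_rot: [0.001, 0.72, 0.694, 0.003]
force: [0.3, 0.4, -0.2]
finger_gap: 0.995
```

```bash
python3 go.py .6362 .0687 .16 0; python3 - <<'E'
from h import *
c=snap('wrist','w5.png'); np.savez('w5.npz',**c)
E
```

```text
clock 16.75 pos [494.2  57.5 164.7] F [ 0.3  0.4 -0.2] gap 0.995
rows total: shift [0.41 3.54 0.14] turn [ 0.05 -0.03 -0.38]
```

View pics/w5.png

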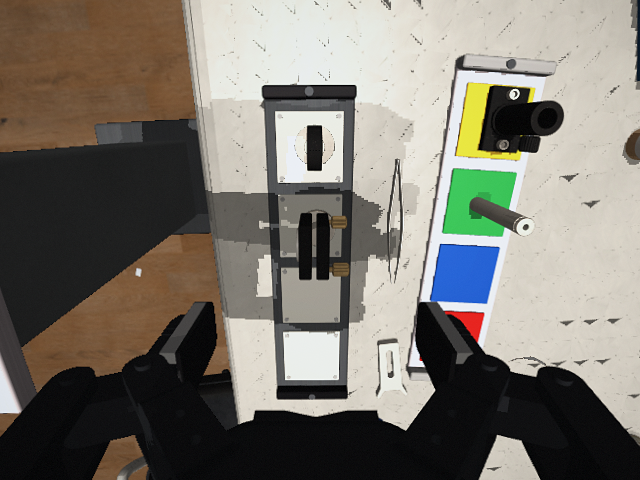

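Both optics stand upright on their seats. From this view I refine the post (top at (524,227)) and the holder (tube top (546,117), foot corners about (490,88), (533,91), (483,148), (520,152)).

```bash
python3 - <<'E'
from h import *
c=dict(np.load('w5.npz'))
f=lambda p,z:np.round(plane(c,p,z)[:,:2]*1000,1)
print('post',f([[524,227]],.086),'holder top',f([[546,117]],.071),'foot TL,BL,BR',f([[490,88],[483,148],[520,152]],.019).tolist(),'screws',f([[514,94],[502,145]],.02).tolist())
print('lens foot edges',f([[295,147],[334,147],[314,126],[314,168]],.012).tolist(),'seat',f([[276,110],[341,110],[278,184],[343,184]],.011).tolist())
print('mirror top',f([[299,213],[330,213],[300,279],[329,279]],.081).tolist(),'seat2 top',f([[278,194],[343,194]],.011).tolist(),'seat3 bot',f([[281,324],[346,322]],.011).tolist())
c=manip.camera('wrist')
E
```

```text
post [[634.7  68.2]] holder top [[648.5 138.3]] foot TL,BL,BR [[634.3, 161.6], [633.2, 116.2], [664.4, 112.0]] screws [[653.3, 156.6], [648.2, 118.1]]
lens foot edges [[480.3, 122.1], [512.4, 120.9], [496.6, 138.0], [495.3, 104.4]] seat [[466.6, 151.6], [518.8, 149.5], [464.0, 92.0], [519.4, 89.8]]
mirror top [[484.3, 82.5], [505.0, 81.7], [482.4, 34.5], [503.0, 33.7]] seat2 top [[463.4, 83.4], [519.3, 81.2]] seat3 bot [[457.2, -43.9], [520.4, -44.3]]
```

jog_arm --steps '[[[0,0.4,0,0,0,-0.2],[0.1,0.8,0,0.05,0,-0.18],[0.1,0.9,0,0,0,0],[0.1,0.8,0,0,0,0],[0.1,0.5,0,0,0,0],[0,0.1,0,0,0,0],[0,0,0,0,0,0]]]'

```text
clock: 17.73
tool_pos: [0.6332, 0.073, 0.152]
tool_rot: [-0.009, 0.707, 0.707, -0.006]
force: [-0.8, -0.6, -0.2]
finger_gap: 1.0
```

```bash
python3 go.py .6362 .0687 .05 0
```

```text
clock 17.73 pos [633.2  73.  152. ] F [-0.8 -0.6 -0.2] gap 1.0
rows total: shift [-0.12  0.13  2.55] turn [-0.2  -0.04  0.01]
```

jog_arm --steps '[[[-0.06,0.06,0.4,-0.1,0,0],[-0.06,0.04,0.7,-0.1,0,0],[0,0,0.7,0,0,0],[0,0,0.4,0,0,0],[0,0,0.15,0,0,0],[0,0,0,0,0,0]]]'

```text
clock: 18.48
tool_pos: [0.6339, 0.0679, 0.0566]
tool_rot: [-0.001, 0.707, 0.707, 0.002]
force: [0.1, -0.8, 0.2]
finger_gap: 0.998
```

```bash
python3 go.py .6357 .0687 .05 0
```

```text
clock 18.48 pos [633.9  67.9  56.6] F [ 0.1 -0.8  0.2] gap 0.998
rows total: shift [0.02 0.04 0.17] turn [ 0.01 -0.04  0.  ]
```

jog_arm --steps '[[[0.02,0.04,0.25,0,-0.04,0],[0,0,0.15,0,0,0],[0,0,0,0,0,0],[0,0,0,0,0,0]]]'

```text
clock: 18.98
tool_pos: [0.6365, 0.0688, 0.0413]
tool_rot: [0.002, 0.707, 0.707, 0.001]
force: [-0.4, 1.0, 0.1]
finger_gap: 1.004
```

jog_arm --steps '[[[0,0,0,0,0,0],[0,0,0,0,0,0],[0,0,0,0,0,0],[0,0,0,0,0,0],[0,0,0,0,0,0],[0,0,0,0,0,0],[0,0,0,0,0,0],[0,0,0,0,0,0]]]' --jaw 1 --grip_force 45

```text
clock: 19.98
tool_pos: [0.6368, 0.0687, 0.0419]
tool_rot: [0.002, 0.707, 0.707, 0.001]
force: [0.7, -0.3, 0.5]
finger_gap: 0.135
```

jog_arm --steps '[[[0,0,-0.3,0,0,0],[0,0,-0.8,0,0,0],[0,0,-0.9,0,0,0],[0,0,-0.8,0,0,0],[0,0,-0.1,0,0,0],[0,0,0,0,0,0]]]'

```text
clock: 20.72
tool_pos: [0.6356, 0.0689, 0.1627]
tool_rot: [0.001, 0.707, 0.707, 0.001]
force: [-0.2, -1.0, -0.9]
finger_gap: 0.132
```

```bash
python3 go.py .489 -.015 .15 -.035
```

```text
clock 20.73 pos [635.6  68.9 162.7] F [-0.2 -1.  -0.9] gap 0.132
rows total: shift [-2.1  -3.67  0.31] turn [0.04 0.   0.35]
```

jog_arm --steps '[[[-0.2,-0.4,0,0,0,0.2],[-0.5,-0.8,0,0,0,0.15],[-0.5,-0.9,0,0,0,0],[-0.5,-0.8,0,0,0,0],[-0.3,-0.5,0,0,0,0],[-0.1,-0.1,0,0,0,0],[0,0,0,0,0,0]]]'

```text
clock: 21.6
tool_pos: [0.4856, -0.0125, 0.1538]
tool_rot: [-0.004, 0.72, 0.694, -0.003]
force: [0.4, 0.7, -1.6]
finger_gap: 0.133
```

```bash
python3 go.py .489 -.015 .045 -.035
```

```text
clock 21.6 pos [485.6 -12.5 153.8] F [ 0.4  0.7 -1.6] gap 0.133
rows total: shift [-0.07  0.11  2.72] turn [-0.1  -0.02 -0.01]
```

jog_arm --steps '[[[-0.04,0.06,0.4,-0.06,0,0],[-0.03,0.05,0.7,-0.04,0,0],[0,0,0.7,0,0,0],[0,0,0.5,0,0,0],[0,0,0.1,0,0,0],[0,0,0,0,0,0]]]'

```text
clock: 22.35
tool_pos: [0.4938, -0.0133, 0.0536]
tool_rot: [-0.001, 0.719, 0.695, 0.001]
force: [-0.1, 0.0, -2.1]
finger_gap: 0.14
```

```bash
python3 go.py .489 -.015 .0425 -.035; python3 - <<'E'
from h import *
c=snap('wrist');c2=snap('side')
u=proj(c2,[[.489,-.015,.04]])[0];x,y=map(int,u)
b=cv2.resize(c2['image'][y-40:y+40,x-40:x+40],(400,400),interpolation=cv2.INTER_CUBIC)
cv2.imwrite('pics/p1.png',np.hstack([c['image'][40:440,120:520],b])[:,:,::-1])
E
```

```text
clock 22.35 pos [493.8 -13.3  53.6] F [-0.1  0.  -2.1] gap 0.14
rows total: shift [-0.05 -0.12  0.28] turn [ 0.01 -0.02  0.02]
```

View pics/p1.png

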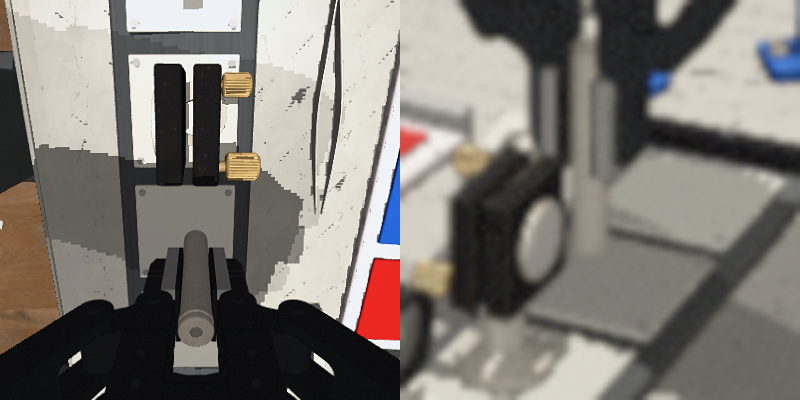

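The post hangs upright above the third seat. I lower it to contact.

jog_arm --steps '[[[-0.03,-0.06,0.1,0,0,0],[-0.02,-0.06,0.1,0,0,0],[0,0,0.04,0,0,0],[0,0,0.04,0,0,0]]]'

```text
clock: 22.95
tool_pos: [0.4894, -0.0156, 0.0435]
tool_rot: [0.001, 0.719, 0.695, 0.002]
force: [0.3, 0.8, -1.0]
finger_gap: 0.137
```

```bash
python3 go.py .489 -.015 .0425 -.035
```

```text
clock 22.95 pos [489.4 -15.6  43.5] F [ 0.3  0.8 -1. ] gap 0.137
rows total: shift [ 0.01 -0.01  0.02] turn [ 0.04 -0.02  0.02]
```

jog_arm --steps '[[[0,0,0.04,0.04,0,0],[0,0,0.04,0,0,0]]]'

```text
clock: 23.2
tool_pos: [0.4898, -0.0157, 0.0416]
tool_rot: [-0.0, 0.719, 0.695, 0.001]
force: [-8.4, 1.7, 30.0]
finger_gap: 0.134
```

jog_arm --steps '[[[0,0,-0.01,0,0,0],[0,0,0,0,0,0]]]'

```text
clock: 23.45
tool_pos: [0.4901, -0.0157, 0.0424]
tool_rot: [0.0, 0.719, 0.695, 0.001]
force: [0.1, 0.4, -0.9]
finger_gap: 0.135
```

jog_arm --steps '[[[0,0,0,0,0,0],[0,0,0,0,0,0],[0,0,0,0,0,0],[0,0,0,0,0,0],[0,0,0,0,0,0],[0,0,0,0,0,0],[0,0,0,0,0,0]]]' --jaw -1

```text
clock: 24.32
tool_pos: [0.4902, -0.0158, 0.0421]
tool_rot: [0.0, 0.719, 0.695, 0.001]
force: [0.2, -0.3, -0.1]
finger_gap: 0.999
```

jog_arm --steps '[[[0,0,-0.3,0,0,0],[0,0,-0.8,0,0,0],[0,0,-0.9,0,0,0],[0,0,-0.8,0,0,0],[0,0,0,0,0,0]]]'

```text
clock: 24.95
tool_pos: [0.4902, -0.0159, 0.1608]
tool_rot: [0.001, 0.719, 0.695, 0.001]
force: [-0.5, -0.3, -1.0]
finger_gap: 1.0
```

```bash
python3 go.py .648 .1 .165 -.13
```

```text
clock 24.95 pos [490.2 -15.9 160.8] F [-0.5 -0.3 -1. ] gap 1.0
rows total: shift [ 3.03  3.85 -0.09] turn [ 0.03 -0.01  0.97]
```

jog_arm --steps '[[[0.3,0.4,0,0,0,0.4],[0.5,0.7,0,0,0,0.5],[0.5,0.8,0,0,0,0],[0.6,0.8,0,0,0,0],[0.6,0.7,0,0,0,0],[0.3,0.4,0,0,0,0],[0,0,0,0,0,0]]]'

```text
clock: 25.82
tool_pos: [0.6556, 0.0823, 0.1576]
tool_rot: [-0.001, 0.751, 0.661, -0.001]
force: [0.5, -0.3, 1.0]
finger_gap: 0.999
```

```bash
python3 go.py .6485 .138 .165 -.13; python3 - <<'E'
from h import *
c=snap('wrist','w6.png');np.savez('w6.npz',**c)
E
```

```text
clock 25.82 pos [655.6  82.3 157.6] F [ 0.5 -0.3  1. ] gap 0.999
rows total: shift [ 1.36 -0.35 -0.18] turn [-0.03 -0.    0.03]
```

View pics/w6.png

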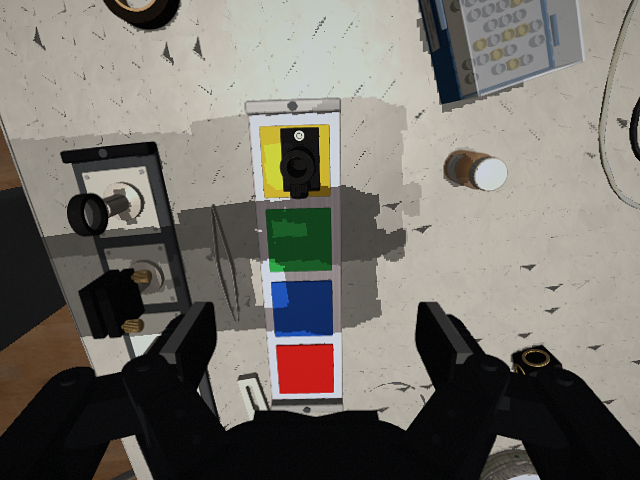

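The holder's foot is square to the tool axes (yaw right) and its tube top is at (298,166). A brown vial stands at (475,170), so I check clearance.

```bash
python3 - <<'E'
from h import *
c=dict(np.load('w6.npz'))
f=lambda p,z:np.round(plane(c,p,z)[:,:2]*1000,1).tolist()
print('tube',f([[298,166]],.071),'foot',f([[281,127],[320,127],[281,196],[320,196]],.019),'vial base',f([[452,168]],.0),'box corner',f([[440,102]],0))
E
python3 go.py .6485 .138 .165 -.13
```

```text
tube [[650.7, 138.4]] foot [[638.5, 164.5], [668.4, 160.6], [630.0, 111.2], [661.7, 107.1]] vial base [[776.5, 113.4]] box corner [[767.5, 167.8]]
clock 25.88 pos [655.1  81.9 157.7] F [ 0.2 -0.3  0.2] gap 1.002
rows total: shift [ 1.37 -0.34 -0.18] turn [-0.04 -0.    0.02]
```

jog_arm --steps '[[[0.4,-0.08,0,0,0,0],[0.6,-0.12,0,0,0,0],[0.35,-0.08,0.2,0,0,0],[0,0,0.4,0,0,0],[0,0,0.5,0,0,0],[0,0,0.3,0,0,0],[0,0,0,0,0,0]]]'

```text
clock: 26.75
tool_pos: [0.6473, 0.1377, 0.0973]
tool_rot: [-0.002, 0.751, 0.66, -0.003]
force: [-0.0, -0.5, 0.4]
finger_gap: 1.002
```

```bash
python3 go.py .650 .1375 .042 -.13
```

```text
clock 26.75 pos [647.3 137.7  97.3] F [-0.  -0.5  0.4] gap 1.002
rows total: shift [0.   0.08 1.38] turn [-0.07  0.01  0.  ]
```

jog_arm --steps '[[[0,0.04,0.5,-0.05,0,0],[0,0.03,0.5,-0.02,0,0],[0,0,0.3,0,0,0],[0,0,0.05,0,0,0],[0,0,0,0,0,0]]]'

```text
clock: 27.38
tool_pos: [0.6518, 0.1361, 0.0448]
tool_rot: [0.002, 0.752, 0.659, 0.002]
force: [-0.6, -0.3, 0.7]
finger_gap: 0.999
```

jog_arm --steps '[[[0,0,0,0,0,0],[0,0,0,0,0,0],[0,0,0,0,0,0],[0,0,0,0,0,0],[0,0,0,0,0,0],[0,0,0,0,0,0],[0,0,0,0,0,0],[0,0,0,0,0,0]]]' --jaw 1 --grip_force 50

```text
clock: 28.38
tool_pos: [0.6525, 0.1362, 0.0466]
tool_rot: [0.003, 0.752, 0.659, 0.003]
force: [-1.3, 0.6, -0.1]
finger_gap: 0.248
```

jog_arm --steps '[[[0,0,-0.3,0,0,0],[0,0,-0.8,0,0,0],[0,0,-0.9,0,0,0],[0,0,-0.9,0,0,0],[0,0,-0.1,0,0,0],[0,0,0,0,0,0]]]'

```text
clock: 29.12
tool_pos: [0.651, 0.1363, 0.1714]
tool_rot: [0.002, 0.752, 0.659, 0.002]
force: [0.0, 0.0, -1.5]
finger_gap: 0.25
```

```bash
python3 go.py .486 -.083 .15 -.035
```

```text
clock 29.12 pos [651.  136.3 171.4] F [ 0.   0.  -1.5] gap 0.25
rows total: shift [-5.97 -3.38  0.51] turn [ 0.07  0.   -0.96]
```

jog_arm --steps '[[[-0.4,-0.2,0,0,0,-0.4],[-0.8,-0.4,0,0,0,-0.5],[-0.9,-0.6,0,0,0,0],[-0.9,-0.6,0,0,0,0],[-0.9,-0.6,0,0,0,0],[-0.8,-0.5,0,0,0,0],[-0.5,-0.3,0,0,0,0],[-0.2,0,0,0,0,0],[0,0,0,0,0,0]]]'

```text
clock: 30.25
tool_pos: [0.5029, -0.0775, 0.1589]
tool_rot: [-0.006, 0.72, 0.694, -0.003]
force: [-0.5, 0.9, -1.2]
finger_gap: 0.243
```

```bash
python3 go.py .486 -.083 .048 -.035
```

```text
clock 30.25 pos [502.9 -77.5 158.9] F [-0.5  0.9 -1.2] gap 0.243
rows total: shift [-0.16 -0.38  2.78] turn [-0.13 -0.03 -0.02]
```

jog_arm --steps '[[[-0.08,-0.2,0.1,-0.08,0,0],[-0.08,-0.18,0.4,-0.05,0,0],[0,0,0.7,0,0,0],[0,0,0.6,0,0,0],[0,0,0.5,0,0,0],[0,0,0.1,0,0,0],[0,0,0,0,0,0]]]'

```text
clock: 31.12
tool_pos: [0.4862, -0.0793, 0.0588]
tool_rot: [-0.001, 0.718, 0.696, 0.002]
force: [0.1, -0.7, -0.9]
finger_gap: 0.249
```

```bash
python3 go.py .486 -.084 .048 -.035; python3 - <<'E'
from h import *
c=snap('wrist')
cv2.imwrite('pics/h1.png',c['image'][:,:,::-1])
E
```

```text
clock 31.12 pos [486.2 -79.3  58.8] F [ 0.1 -0.7 -0.9] gap 0.249
rows total: shift [-0.12 -0.    0.27] turn [ 0.01 -0.04  0.04]
```

View pics/h1.png

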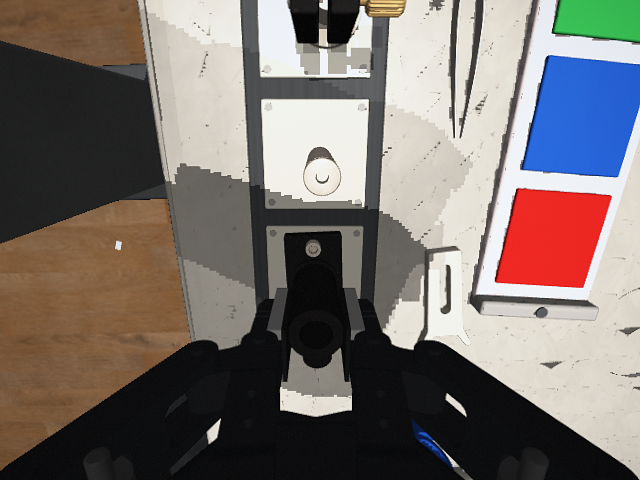

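The post stands upright in its seat (base about (320,152), seat centre (316,153)). The holder hangs upright and centred sideways over the last seat. I lower it.

jog_arm --steps '[[[-0.06,0,0.1,0,0,0],[-0.06,0,0.08,0,0,0],[0,0,0.05,0,0,0],[0,0,0.05,0,0,0]]]'

```text
clock: 31.68
tool_pos: [0.4869, -0.0848, 0.0485]
tool_rot: [0.001, 0.718, 0.696, 0.002]
force: [0.1, -0.1, -1.5]
finger_gap: 0.252
```

```bash
python3 go.py .486 -.084 .0465 -.035
```

```text
clock 31.68 pos [486.9 -84.8  48.5] F [ 0.1 -0.1 -1.5] gap 0.252
rows total: shift [ 0.02 -0.02  0.05] turn [ 0.04 -0.03  0.04]
```

jog_arm --steps '[[[0,-0.02,0.04,0.04,0,0],[0,0,0.04,0,0,0]]]'

```text
clock: 31.92
tool_pos: [0.4862, -0.0848, 0.0465]
tool_rot: [-0.001, 0.718, 0.696, 0.001]
force: [-10.6, 3.1, 30.3]
finger_gap: 0.247
```

Contact at 30 N. I relax, release and lift.

jog_arm --steps '[[[0,0,-0.01,0,0,0],[0,0,0,0,0,0]]]'

```text
clock: 32.17
tool_pos: [0.4864, -0.0848, 0.0473]
tool_rot: [-0.0, 0.718, 0.696, 0.001]
force: [-0.1, -0.7, -2.0]
finger_gap: 0.246
```

jog_arm --steps '[[[0,0,0,0,0,0],[0,0,0,0,0,0],[0,0,0,0,0,0],[0,0,0,0,0,0],[0,0,0,0,0,0],[0,0,0,0,0,0],[0,0,0,0,0,0]]]' --jaw -1

```text
clock: 33.05
tool_pos: [0.4865, -0.0848, 0.0471]
tool_rot: [-0.0, 0.718, 0.696, 0.001]
force: [0.1, -0.3, 0.5]
finger_gap: 1.0
```

jog_arm --steps '[[[0,0,-0.3,0,0,0],[0,0,-0.8,0,0,0],[0,0,-1,0,0,0],[0,0,-1,0,0,0],[0,0,-1,0,0,0],[0,0,-0.4,0,0,0],[-0.8,0,0,0,0,0],[-0.6,0,0,0,0,0],[0,0,0,0,0,0]]]'

```text
clock: 34.17
tool_pos: [0.4841, -0.142, 0.2407]
tool_rot: [0.003, 0.718, 0.696, 0.002]
force: [-0.0, -0.5, -0.7]
finger_gap: 1.002
```

```bash
python3 - <<'E'
from h import *
print(manip.sense()['clock'],manip.sense()['tool_pos'])
c=snap('wrist');np.savez('w7.npz',**c)
cv2.imwrite('pics/w7.png',cv2.resize(c['image'][0:400,140:500],None,fx=1.5,fy=1.5)[:,:,::-1])
E
```

```text
34.175 [ 0.48413516 -0.14199075  0.24072583]
```

View pics/w7.png

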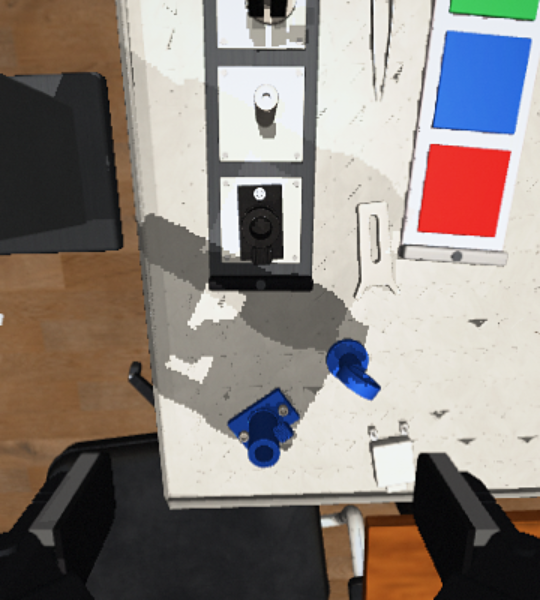

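All four stand on their seats. The holder foot centre is (261,223) against seat centre (261,221), and the post base is (266,121) against (261,114), about 4 mm off. Everything is released and the arm is clear, so I hand in.

```bash
python3 -c "
from station import manip
print(manip.hand_in())"
```

```text
the job is handed in; nothing more can be done
None
```

All four optics are on the dark carrier in reverse order: from the robot's left, lens, mirror, post, holder. I handed the job in with the clock at about 34 s, all four released, and the arm raised clear. The hand-in gave no verdict.

My last wrist pictures showed all four upright:

| Optic | Distance from seat middle |
|---|---|
| Lens | about 4 mm |
| Mirror | plates' middle about 3 mm off; origin between about −3 and +8 mm in x |
| Post | about 4 mm |
| Holder | about 2 mm |

- **Mirror:** I assumed which way its own x axis points rather than measuring it. Either way it stays within the 14 mm allowed. I gripped it off-centre to keep the fingers clear of its two knobs.
- **Pressing forces:** setting down the lens briefly pressed it with about 55 N at the wrist before I let go. The post and holder reached about 30 N and the mirror about 12 N. That is below the 120 N wrist limit. The 40 N limit covers the arm and gripper body, and this load went through the gripped lens.
- **Gripper reading:** the opening read about 21 mm on the 24 mm holder tube. The grip held, so I did not look into it.

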